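Pack the spectacle case under the tray of the bedside box

ROBOT

A 6-joint arm with a two-finger parallel gripper is mounted at the origin on the work surface. World frame = base frame: x ahead of the robot, y to its left, z up, the work surface at z = 0. Lengths are in m, angles in rad, forces in N, time in s.
With the tool pointing down it reaches from about 0.35 to 0.975 m from the base axis. Payload 7.1 kg.
Tool frame: the origin (TCP) lies between the finger pads; the fingertips stand 22 mm ahead of it and the grasp point (between the pads) lies 3 mm ahead of it; z points along the fingers, y is the line along which they close (so a half turn about z gives the same grasp; the last joint's range is limited). The gripper opens to 88 mm and grips with 3 to 60 N. Pads are 20 mm wide; open, the fingers measure 115 mm over their backs; the gripper's body (75 mm by 178 mm) begins 61 mm behind the grasp point.
Start: joints at [-1.271, 0.423, 1.63, -0, 1.089, -0.019], TCP at [0.196, -0.593, 0.245] pointing down, gripper open.
Joint ranges: [-3, 3], [-0.9, 2.11], [0.09, 2.58], [-1.31, 4.45], [0.11, 2.69], [-2.54, 2.54]. Speed limits (rad/s): [2.39, 2.39, 3.01, 3.14, 3.14, 3.14].

INTERFACE

Orientations are given as a 3x3 rotation matrix whose columns are the frame's x, y, z axes.
In Python, from workcell import ctrl gives the robot as it stands. The module is installed in compiled form; this text tells all that it offers.
- The arm moves only by the tool play_rows, never from a script. Its argument "series" is a list of rows, each an object with "offset": the shift along the world's x, y, z in mm, a list of three; "spin": the turn about the world's z in degrees. In form: [{"offset": [tx, ty, tz], "spin": spin}, ...]. A call has 1 to 8 rows; each row is the pose to reach, as a shift and turn from the pose commanded when the call began; what a row does not reach only later rows make up. A row lasts 1/12 s, in which the tool goes at most 41.7 mm and 7.16 degrees, less where a joint would pass 70% of its speed; a pose out of reach is approached as far as the arm can. A call with a gripper value outside its range is refused whole. "claw" is the opening in per cent of the stroke, from 0 (shut) to 100 (fully open), set as the call begins (left out, the last holds). The fingers move at their own pace and stop on an object; "newtons" is the grip in N (left out, the last holds). Time passes only in rows, so rows that repeat a pose let the fingers close. It gives the time, the measured TCP pose, the force, the opening and the grip force at its end, in the units of the state.
- ctrl.state(): the state, without advancing time (a new reading comes with each control period).
- ctrl.capture(name): name is "scene" or "top"; returns (picture, depth): 480x640x3 uint8, blue, green, red; 480x640 float32, m along the optical axis (not along the pixel's ray), 0 where there is no reading.
- ctrl.camera_model(name): a dict with "K" (3x3 intrinsics, pixels), "origin" and "orientation" of the camera in the world. Camera axes: x right, y down, z forward; pixel columns grow to the right and rows downward; lengths in m; the calibration is good to about 2 mm. A picture is of the moment at which its call begins. camera_model takes no time and is no camera call.
- ctrl.hand_in(): hands the job in; it is judged then, once.
The state is a dict: "time_s": time; "q": joint angles; "joint_velocities": joint speeds; "joint_torque": joint torques, N m; "ee_pos": TCP position; "tcp_rot": TCP orientation; "force": force on the tool from outside, world axes, zero at the start; "wrist_torque": the same for the moment, N m; "opening": opening from 0.0 (shut) to 1.0 (fully open); "gripper_force": force on a finger pad.
Only numpy, scipy, OpenCV 4.12 (cv2) and the standard library are available. Lean on these libraries where they do the work, as an engineer would, in place of code of your own. Each camera call takes 0.05 s, during which the arm holds its last target. There are 200 camera calls.

TASK

Swing the tray of the blue cantilever box by its handle all the way up and over to its far side, lay the spectacle case gently in the compartment underneath, then swing the tray back until it is fully down on the box. Do not let the tray slam either way, keep the little tin in the tray, and leave the book, mug and clock where they are.

Things in the scene. Friction and masses are not known exactly. Their poses are not given: they have to be found in the camera images.
- box: Blue open box fixed on the dresser, 150 (its x) by 240 (y) by 75 mm high, walls and floor 6 mm; origin at the centre of its underside, z up; turned by up to 0.3 rad. Its inside (138 by 228 by 69 mm deep) is the compartment, covered by the tray when closed. The tray opens to the box's +x, away from the robot, on brass arms along both short ends (y = +-125 mm).
- tray: Blue tray, 150 by 240 by 35 mm, walls and floor 5 mm, closed at the start, underside then 76.5 mm above the dresser. A low divider (top 25 mm above its underside) runs along y under the handle. It always stays level at the box's heading. Its origin lies at an arm pivot, not at its centre: use tray_handle and tray_floor.
- tray_handle (a point): Centre of the tray's wooden handle bar: 110 mm along the box's y, 12 mm thick along x, 16 mm high, on two 10 mm brass posts at y +-48 mm, open below down to the divider (33 mm lower). It is 58 mm above the tray's underside; closed, it is 134.5 mm above the dresser, over the box's centre. Axes as the box's.
- tray_floor (a point): Centre of the upper face of the tray's floor, 53 mm straight below tray_handle; axes parallel to the box's.
- tray_arm (a joint): Arm angle q, rad: 0 closed, 2.27 fully open (stops). Arms 100 mm: all of the tray moves 100*(cos 0.436 - cos(0.436+q)) mm along the box's +x and rises 100*(sin(0.436+q) - sin 0.436) mm: 58 mm up half way; open, 181 mm along +x at the closed height. Loose hinge: the 0.2 kg tray falls to the nearer end (balance near q = 1.13) and stays there.
- case: Closed, hard terracotta-coloured spectacle case with a brass seam, rounded rigid block 160 mm long (its y), 55 mm wide (its x), 42 mm high, about 0.12 kg; lies flat on the dresser left or right of the box, at any heading within 1.2 rad. Origin at the centre of its underside.
- case_center (a point): Middle of the spectacle case, 21 mm above its underside.
- tin: Round metal tin with a brass band, 52 mm diameter, 24 mm high, 0.05 kg, standing loose in the tray near one corner; origin at the centre of its underside.
- book: Blue paperback 200 by 130 by 24 mm lying on the dresser on the other side of the box from the case; origin at the centre of its underside. Bystander.
- mug: White mug, 80 mm diameter, 90 mm high, standing beyond the work on the left; origin at the centre of its underside. Bystander.
- clock: Black bedside clock, 50 by 100 by 75 mm, standing beyond the work on the right; origin at the centre of its underside. Bystander.
Things that resemble listed ones, but are neither listed nor needed, are in the scene too. Leave any white look-alike of the case alone. There is more than one size of the tin; the job needs the smaller.

How it is judged:
On the way, in this order (a step that is already met when the one before it is completed fails the run):
1. the tray is swung fully open (value of joint tray_arm above 2.1 rad), for 0.2 s.
2. the case lies released in the compartment with the tray still open (x of case_center in the frame of box between -0.06 and 0.06 m and y of case_center in the frame of box between -0.105 and 0.105 m and z of case_center in the frame of box between 0 and 0.045 m and value of joint tray_arm above 2 rad and contact force between case and the fingers below 0.2 N and linear speed of case below 0.03 m/s), for 0.2 s.
At the end, for the whole second after the job is handed in: The tray is fully down on the box (arm angle under 0.04 rad), the spectacle case lies at rest in the compartment under it (its middle within the box walls and under 45 mm above the box's underside), and the tin still rests on the tray's floor (value of joint tray_arm below 0.04 rad and linear speed of each of case, tin below 0.02 m/s and x of case_center in the frame of box between -0.06 and 0.06 m and y of case_center in the frame of box between -0.105 and 0.105 m and z of case_center in the frame of box between 0 and 0.045 m and x of tin in the frame of tray_floor between -0.065 and 0.065 m and y of tin in the frame of tray_floor between -0.11 and 0.11 m and z of tin in the frame of tray_floor between -0.004 and 0.012 m); the robot touches nothing.
It fails at once if the tray slams (arms faster than 3 rad/s, about 0.3 m/s at the tray) (velocity of joint tray_arm below -3 rad/s or velocity of joint tray_arm above 3 rad/s).
It fails at once if the case is dropped into the box (faster than 0.7 m/s below the rim) (x of case_center in the frame of box between -0.06 and 0.06 m and y of case_center in the frame of box between -0.105 and 0.105 m and z of case_center in the frame of box below 0.075 m and linear speed of case above 0.7 m/s).
It fails at once if the tin leaves the tray (not (x of tin in the frame of tray_floor between -0.075 and 0.075 m and y of tin in the frame of tray_floor between -0.12 and 0.12 m and z of tin in the frame of tray_floor between -0.01 and 0.04 m)).
It fails at once if the book, mug or clock is moved by more than 30 mm (distance of any of book, mug, clock from where it was at the start of the episode above 0.03 m).
It also fails if it takes over 72 s, if anything falls off the work surface, if the arm or the gripper's body presses on something with over 40 N, if the wrist force passes 120 N, or if a joint passes its speed limit or range.

## Working session

There is one attempt and no reset: what is moved stays moved. The work goes in short steps, Python scripts to look and compute and a tool call to move; the robot and the scene stay as the last step left them, time stands still between calls to the robot, and variables do not carry over. Pictures are saved under pics/ and viewed, at most 10 in all, crops included, and the job is handed in when it is done.

Besides the shell and the picture viewer there is one more tool, called by a JSON object that holds its "api" and its "payload". play_rows: Moves the arm, as the interface text tells. Its arguments: {"type":"object","properties":{"series":{"type":"array"},"claw":{"type":"number"},"newtons":{"type":"number"}},"required":["series"]}

```bash
mkdir -p pics
cat > h.py <<'E'
import numpy as np,cv2
from workcell import ctrl
def pts(name,d):
    m=ctrl.camera_model(name);K=np.array(m["K"]);R=np.array(m["orientation"]);o=np.array(m["origin"])
    v,u=np.mgrid[0:480,0:640]
    c=np.stack([(u-K[0,2])/K[0,0]*d,(v-K[1,2])/K[1,1]*d,d],-1)
    return c@R.T+o
E
python3 - <<'E'
from h import *
for n in("scene","top"):
    p,d=ctrl.capture(n);cv2.imwrite(f"pics/{n}0.png",p);np.save(f"{n}.npy",d)
    m=ctrl.camera_model(n);print(n,m["origin"],m["orientation"],m["K"])
s=ctrl.state();print(s["ee_pos"],s["tcp_rot"],s["time_s"],s["opening"])
E
```

```text
scene [ 1.29227041 -0.26864405  1.49990661] [[ 0.20291413  0.84684147 -0.49161507]
 [ 0.9791925  -0.17404395  0.10435881]
 [ 0.00281274 -0.50256166 -0.86453679]] [[586.35600224   0.         321.38474811]
 [  0.         586.35600224 243.20752923]
 [  0.           0.           1.        ]]
top [ 0.41817408 -0.0984749   1.22131953] [[-0.01168936 -0.9968181   0.07884812]
 [-0.99992429  0.01195606  0.00291122]
 [-0.00384467 -0.07880812 -0.99688239]] [[501.82713694   0.         319.72196817]
 [  0.         501.82713694 243.31835829]
 [  0.           0.           1.        ]]
[ 0.1957758  -0.5930516   0.24399679] [[ 9.49612471e-01  3.13426202e-01 -4.13896619e-04]
 [ 3.13426475e-01 -9.49611599e-01  1.28680014e-03]
 [ 1.02758517e-05 -1.35168762e-03 -9.99999086e-01]] 0.1 1.0008795106069797
```

View pics/top0.png

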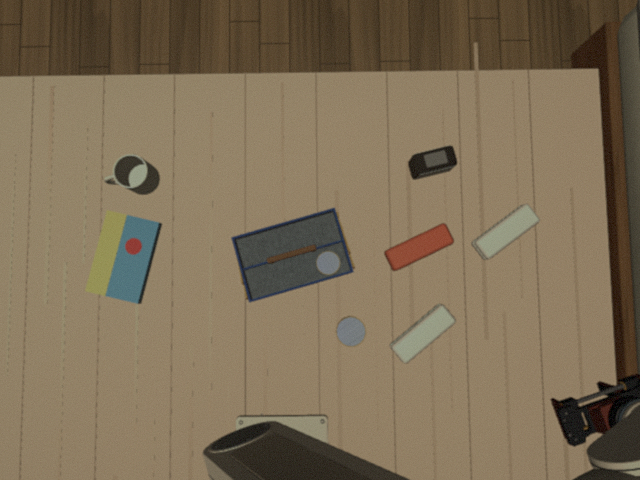

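View pics/scene0.png

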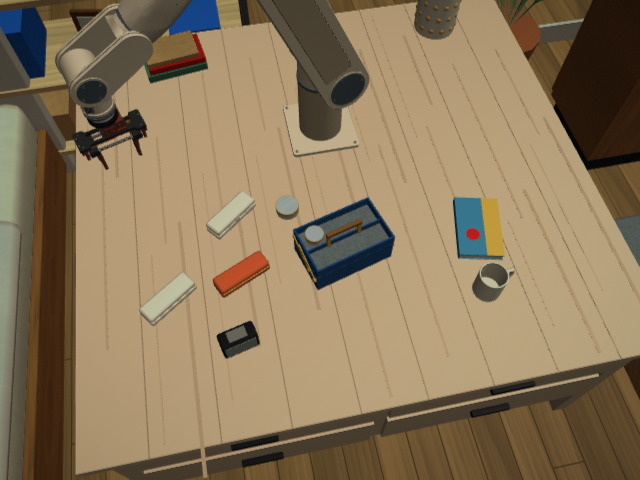

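The top view shows the tray centred near (293,255), handle at (292,254), tin at (328,263), the terracotta case at (420,247) with white look-alikes beside it, and the clock at (433,162). The scene view agrees. Next I measure these.

```bash
cat >> h.py <<'E'
def rect(P,m):
    q=P[m][:,:2].astype(np.float32);(c,s,a)=cv2.minAreaRect(q)
    b=cv2.boxPoints((c,s,a));e=max((b[1]-b[0],b[2]-b[1]),key=np.linalg.norm)
    return np.array(c),np.array(s),np.degrees(np.arctan2(e[1],e[0]))
def big(m):
    n,l,st,_=cv2.connectedComponentsWithStats(m.astype(np.uint8));k=1+st[1:,4].argmax();return l==k
E
python3 - <<'E'
from h import *
for n in("top","scene"):
    p=cv2.imread(f"pics/{n}0.png");P=pts(n,np.load(n+".npy"));hsv=cv2.cvtColor(p,cv2.COLOR_BGR2HSV).astype(int)
    H,S,V=hsv[...,0],hsv[...,1],hsv[...,2];z=P[...,2]
    inn=(P[...,0]>.3)&(P[...,0]<.8)
    c=big(inn&((H<9)|(H>174))&(S>140)&(z<.06)&(P[...,1]<-.1));ct=c&(z>.036)
    print(n,"case",rect(P,c),"top",rect(P,ct),np.median(z[ct]),c.sum())
    near=inn&(abs(P[...,1]+.03)<.2)
    r=big(near&(z>.095)&(z<.118));print("rim",rect(P,r),r.sum())
    t=big(near&(z>.06)&(z<.15));print("tray all",rect(P,t),t.sum())
    h=big(near&(z>.125)&(z<.15));print("handle",rect(P,h),np.median(z[h]),h.sum())
E
```

```text
top case (array([ 0.50157547, -0.32985184]), array([0.0508006, 0.1587082]), np.float32(-65.173416)) top (array([ 0.50176603, -0.33026379]), array([0.0508006 , 0.15780038]), np.float32(-65.17341)) 0.04118272742448337 1417
rim (array([ 0.48249134, -0.03267391]), array([0.15042859, 0.25276008]), np.float32(-74.53195)) 1112
tray all (array([ 0.48243099, -0.03250514]), array([0.15044756, 0.25309727]), np.float32(-74.50725)) 7458
handle (array([ 0.48225302, -0.03267198]), array([0.01237077, 0.10937148]), np.float32(-74.77637)) 0.1411939364790027 295
scene case (array([ 0.50576627, -0.33258665]), array([0.05633821, 0.15919262]), np.float32(-65.79904)) top (array([ 0.50604337, -0.33212101]), array([0.0556211 , 0.15798941]), np.float32(-65.67775)) 0.042666131877487024 987
rim (array([ 0.48394933, -0.03434601]), array([0.15795797, 0.25473335]), np.float32(-74.112175)) 1547
tray all (array([ 0.48337737, -0.03507   ]), array([0.15834607, 0.25443953]), np.float32(-74.754166)) 4958
handle (array([ 0.48524299, -0.0344674 ]), array([0.017627 , 0.1100056]), np.float32(-75.77365)) 0.14126911259783448 225
```

{"api": "play_rows", "payload": {"series": [{"offset":[18,35,2],"spin":6},{"offset":[36,70,4],"spin":12},{"offset":[54,105,6],"spin":18},{"offset":[72,140,8],"spin":24},{"offset":[90,175,10],"spin":30},{"offset":[108,210,12],"spin":36},{"offset":[126,245,14],"spin":42},{"offset":[144,280,16],"spin":48}], "claw": 100}}

```text
time_s: 0.77
ee_pos: [0.3401, -0.3116, 0.2606]
tcp_rot: [[0.398, 0.917, -0.0], [0.917, -0.398, 0.0], [0.0, -0.0, -1.0]]
force: [1.0, -0.7, 0.1]
opening: 1.0
gripper_force: 0.0
```

{"api": "play_rows", "payload": {"series": [{"offset":[18,35,0],"spin":5},{"offset":[36,70,0],"spin":10},{"offset":[54,105,0],"spin":15},{"offset":[72,140,0],"spin":20},{"offset":[90,175,0],"spin":25},{"offset":[108,210,0],"spin":30},{"offset":[126,245,0],"spin":35},{"offset":[143,280,0],"spin":39}]}}

```text
time_s: 1.43
ee_pos: [0.4833, -0.0315, 0.2606]
tcp_rot: [[-0.268, 0.963, -0.0], [0.963, 0.268, -0.0], [-0.0, -0.0, -1.0]]
force: [0.6, -0.7, 0.4]
opening: 1.002
gripper_force: 0.0
```

```bash
cat >> h.py <<'E'
def st():
    s=ctrl.state();R=np.array(s["tcp_rot"])
    print("t",s["time_s"],"pos",np.round(np.array(s["ee_pos"])*1e3,1),"yawY",round(np.degrees(np.arctan2(R[1,1],R[0,1])),2),"tilt",np.round(R[:,2],3),"F",np.round(s["force"],2),"op",round(s["opening"],3),"gf",round(s["gripper_force"],2),"q6",round(s["q"][5],2))
    return s
E
python3 -c "
from h import *
st()"
```

```text
t 1.4333 pos [483.3 -31.5 260.6] yawY 15.53 tilt [-0. -0. -1.] F [ 0.58 -0.69  0.42] op 1.002 gf 0.0 q6 -0.36
```

{"api": "play_rows", "payload": {"series": [{"offset":[0,-2,-25],"spin":0},{"offset":[0,-2,-55],"spin":0},{"offset":[0,-2,-80],"spin":0},{"offset":[0,-2,-100],"spin":0},{"offset":[0,-2,-115],"spin":0},{"offset":[0,-2,-122],"spin":0},{"offset":[0,-2,-123],"spin":0},{"offset":[0,-2,-123],"spin":0}]}}

```text
time_s: 2.1
ee_pos: [0.4829, -0.0355, 0.1376]
tcp_rot: [[-0.263, 0.965, -0.001], [0.965, 0.263, 0.0], [0.0, -0.001, -1.0]]
force: [-0.1, 0.4, 0.3]
opening: 1.003
gripper_force: 0.0
```

{"api": "play_rows", "payload": {"series": [{"offset":[0,0,0],"spin":0},{"offset":[0,0,0],"spin":0},{"offset":[0,0,0],"spin":0},{"offset":[0,0,0],"spin":0},{"offset":[0,0,0],"spin":0},{"offset":[0,0,0],"spin":0},{"offset":[0,0,0],"spin":0},{"offset":[0,0,0],"spin":0}], "claw": 0, "newtons": 25}}

```text
time_s: 2.77
ee_pos: [0.4829, -0.0355, 0.1377]
tcp_rot: [[-0.263, 0.965, 0.0], [0.965, 0.263, -0.0], [-0.0, 0.0, -1.0]]
force: [0.1, -0.1, -0.2]
opening: 0.429
gripper_force: 0.0
```

Run:
```python
from h import *
st()
a=np.radians(15.4);N=32
u=np.linspace(0,1,N+1);q=2.27*(u+ (3*u**2-2*u**3))/2
f=lambda q:np.array([.1*(np.cos(.436)-np.cos(.436+q)),.1*(np.sin(.436+q)-np.sin(.436))])
for k in range(4):
    b=f(q[8*k])
    print([[int(round(x)) for x in 1e3*np.array([(f(q[i])-b)[0]*np.cos(a),(f(q[i])-b)[0]*np.sin(a),(f(q[i])-b)[1]])] for i in range(8*k+1,8*k+9)], np.round(1e3*(f(q[8*k+8])),1))
```

```text
t 2.7667 pos [482.9 -35.5 137.7] yawY 15.27 tilt [ 0. -0. -1.] F [ 0.05 -0.12 -0.23] op 0.429 gf 0.0 q6 -0.36
[[2, 0, 3], [4, 1, 7], [6, 2, 12], [9, 3, 16], [13, 4, 21], [17, 5, 26], [22, 6, 31], [27, 8, 36]] [28.3 35.9]
[[6, 2, 5], [13, 3, 9], [20, 5, 13], [27, 7, 16], [35, 10, 18], [43, 12, 20], [52, 14, 21], [60, 17, 22]] [90.7 57.8]
[[9, 2, 0], [17, 5, -2], [25, 7, -3], [33, 9, -6], [41, 11, -9], [48, 13, -13], [54, 15, -17], [60, 17, -22]] [153.1  35.9]
[[5, 1, -5], [10, 3, -10], [14, 4, -15], [18, 5, -20], [21, 6, -24], [24, 6, -29], [26, 7, -32], [27, 7, -36]] [181.3  -0. ]
```

Fingers close slowly; give more time.

{"api": "play_rows", "payload": {"series": [{"offset":[0,0,0],"spin":0},{"offset":[0,0,0],"spin":0},{"offset":[0,0,0],"spin":0},{"offset":[0,0,0],"spin":0},{"offset":[0,0,0],"spin":0},{"offset":[0,0,0],"spin":0},{"offset":[0,0,0],"spin":0},{"offset":[0,0,0],"spin":0}]}}

```text
time_s: 3.43
ee_pos: [0.4843, -0.0352, 0.1377]
tcp_rot: [[-0.263, 0.965, 0.003], [0.965, 0.263, 0.0], [-0.0, 0.003, -1.0]]
force: [4.6, 2.6, -4.3]
opening: 0.134
gripper_force: 25.0
```

{"api": "play_rows", "payload": {"series": [{"offset":[3,0,3],"spin":0},{"offset":[5,1,7],"spin":0},{"offset":[7,2,12],"spin":0},{"offset":[10,3,16],"spin":0},{"offset":[14,4,21],"spin":0},{"offset":[18,5,26],"spin":0},{"offset":[23,6,31],"spin":0},{"offset":[28,8,36],"spin":0}]}}

```text
time_s: 4.1
ee_pos: [0.5118, -0.0274, 0.1741]
tcp_rot: [[-0.263, 0.965, 0.001], [0.965, 0.263, -0.0], [-0.0, 0.001, -1.0]]
force: [8.3, -0.9, -13.5]
opening: 0.136
gripper_force: 25.0
```

{"api": "play_rows", "payload": {"series": [{"offset":[6,2,5],"spin":0},{"offset":[13,3,9],"spin":0},{"offset":[20,5,13],"spin":0},{"offset":[27,7,16],"spin":0},{"offset":[35,10,18],"spin":0},{"offset":[43,12,20],"spin":0},{"offset":[52,14,21],"spin":0},{"offset":[60,17,22],"spin":0}]}}

```text
time_s: 4.77
ee_pos: [0.5714, -0.0107, 0.1956]
tcp_rot: [[-0.264, 0.965, -0.001], [0.965, 0.264, -0.001], [-0.001, -0.001, -1.0]]
force: [1.2, -7.6, -13.0]
opening: 0.137
gripper_force: 25.0
```

{"api": "play_rows", "payload": {"series": [{"offset":[9,2,0],"spin":0},{"offset":[17,5,-2],"spin":0},{"offset":[25,7,-3],"spin":0},{"offset":[33,9,-6],"spin":0},{"offset":[41,11,-9],"spin":0},{"offset":[48,13,-13],"spin":0},{"offset":[54,15,-17],"spin":0},{"offset":[60,17,-22],"spin":0}]}}

```text
time_s: 5.43
ee_pos: [0.632, 0.0061, 0.1735]
tcp_rot: [[-0.264, 0.965, 0.001], [0.965, 0.264, -0.001], [-0.001, 0.0, -1.0]]
force: [0.6, -8.6, -4.7]
opening: 0.139
gripper_force: 25.0
```

{"api": "play_rows", "payload": {"series": [{"offset":[5,1,-5],"spin":0},{"offset":[10,3,-10],"spin":0},{"offset":[14,4,-15],"spin":0},{"offset":[18,5,-20],"spin":0},{"offset":[21,6,-24],"spin":0},{"offset":[24,6,-29],"spin":0},{"offset":[26,7,-33],"spin":0},{"offset":[27,7,-36],"spin":0}]}}

```text
time_s: 6.1
ee_pos: [0.6591, 0.0135, 0.1375]
tcp_rot: [[-0.263, 0.965, 0.002], [0.965, 0.263, -0.0], [-0.001, 0.001, -1.0]]
force: [1.3, -4.0, 0.8]
opening: 0.136
gripper_force: 25.0
```

```bash
python3 -c "
from h import *
st();p,d=ctrl.capture('scene');cv2.imwrite('pics/s1.png',p)"
```

```text
t 6.1 pos [659.1  13.5 137.5] yawY 15.27 tilt [ 0.002 -0.    -1.   ] F [ 1.32 -4.01  0.77] op 0.136 gf 25.01 q6 -0.26
```

View pics/s1.png

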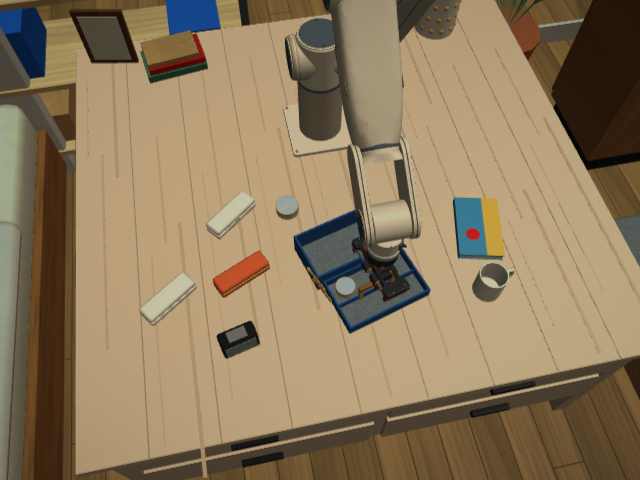

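The scene shows the tray fully over on the far side near (375,285), tin still in it at (345,287), compartment uncovered at (330,235). Release and retreat.

{"api": "play_rows", "payload": {"series": [{"offset":[0,0,0],"spin":0},{"offset":[0,0,0],"spin":0},{"offset":[0,0,0],"spin":0},{"offset":[0,0,0],"spin":0},{"offset":[0,0,0],"spin":0},{"offset":[0,0,3],"spin":0},{"offset":[0,0,12],"spin":0},{"offset":[0,0,30],"spin":0}], "claw": 100}}

```text
time_s: 6.82
ee_pos: [0.6566, 0.0136, 0.1666]
tcp_rot: [[-0.263, 0.965, -0.004], [0.965, 0.263, 0.0], [0.001, -0.004, -1.0]]
force: [-0.2, 0.0, 0.3]
opening: 0.702
gripper_force: 0.0
```

{"api": "play_rows", "payload": {"series": [{"offset":[0,0,35],"spin":0},{"offset":[0,0,70],"spin":0},{"offset":[0,-20,90],"spin":-2},{"offset":[-20,-55,92],"spin":-7},{"offset":[-38,-90,92],"spin":-12},{"offset":[-56,-125,92],"spin":-17},{"offset":[-74,-160,92],"spin":-22},{"offset":[-92,-195,92],"spin":-27}]}}

```text
time_s: 7.48
ee_pos: [0.565, -0.1828, 0.2608]
tcp_rot: [[0.207, 0.978, 0.001], [0.978, -0.207, -0.0], [-0.0, 0.001, -1.0]]
force: [0.1, -0.5, -0.6]
opening: 1.003
gripper_force: 0.0
```

Run:
```python
from h import *
s=st()
p,d=ctrl.capture("top");cv2.imwrite("pics/t2.png",p);P=pts("top",d);z=P[...,2]
hsv=cv2.cvtColor(p,cv2.COLOR_BGR2HSV).astype(int);H,S=hsv[...,0],hsv[...,1]
c=big(((H<9)|(H>174))&(S>140)&(z<.06)&(P[...,0]>.3)&(P[...,1]<-.1));print(rect(P,c))
r=big((abs(z-.075)<.006)&(abs(P[...,1]+.03)<.2)&(P[...,0]>.35)&(P[...,0]<.8));print("box rim",rect(P,r),r.sum())
```

```text
t 7.4833 pos [ 565.  -182.8  260.8] yawY -11.96 tilt [ 0.001 -0.    -1.   ] F [ 0.15 -0.48 -0.6 ] op 1.003 gf 0.0 q6 -0.12
(array([ 0.5129056 , -0.35393417]), array([0.05078239, 0.1044346 ]), np.float32(-65.66409))
box rim (array([0.61557585, 0.04184188]), array([0.06226787, 0.15931906]), np.float32(-75.329185)) 593
```

View pics/t2.png

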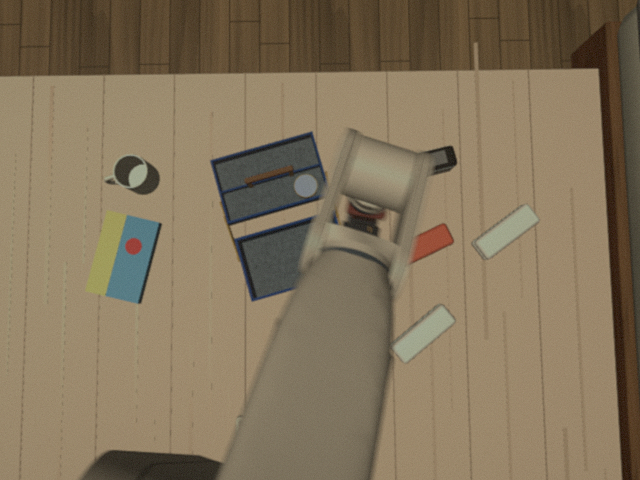

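The top view shows the tray open at (268,177) with tin at (306,186), compartment clear at (270,255), case at (430,242) untouched. Now the case.

{"api": "play_rows", "payload": {"series": [{"offset":[-12,-30,0],"spin":6},{"offset":[-25,-60,0],"spin":12},{"offset":[-37,-90,-10],"spin":18},{"offset":[-50,-120,-20],"spin":24},{"offset":[-58,-140,-40],"spin":30},{"offset":[-61,-148,-70],"spin":36.5},{"offset":[-61,-148,-105],"spin":36.5},{"offset":[-61,-148,-140],"spin":36.5}]}}

```text
time_s: 8.2
ee_pos: [0.5053, -0.3308, 0.1199]
tcp_rot: [[-0.418, 0.908, 0.003], [0.908, 0.418, -0.002], [-0.003, 0.002, -1.0]]
force: [0.4, -0.0, -0.8]
opening: 0.996
gripper_force: 0.0
```

{"api": "play_rows", "payload": {"series": [{"offset":[0,0,-25],"spin":0},{"offset":[0,0,-50],"spin":0},{"offset":[0,0,-70],"spin":0},{"offset":[0,0,-82],"spin":0},{"offset":[0,0,-89],"spin":0},{"offset":[0,0,-92],"spin":0},{"offset":[0,0,-92],"spin":0},{"offset":[0,0,-92],"spin":0}]}}

```text
time_s: 8.87
ee_pos: [0.5056, -0.3299, 0.0288]
tcp_rot: [[-0.419, 0.908, 0.001], [0.908, 0.419, -0.001], [-0.001, 0.001, -1.0]]
force: [-0.5, -0.2, -0.1]
opening: 0.998
gripper_force: 0.0
```

{"api": "play_rows", "payload": {"series": [{"offset":[0,0,0],"spin":0},{"offset":[0,0,0],"spin":0},{"offset":[0,0,0],"spin":0},{"offset":[0,0,0],"spin":0},{"offset":[0,0,0],"spin":0},{"offset":[0,0,0],"spin":0},{"offset":[0,0,0],"spin":0},{"offset":[0,0,0],"spin":0}], "claw": 0, "newtons": 20}}

```text
time_s: 9.53
ee_pos: [0.5049, -0.3296, 0.0279]
tcp_rot: [[-0.419, 0.908, -0.0], [0.908, 0.419, -0.0], [-0.0, -0.0, -1.0]]
force: [-2.6, -0.6, 4.4]
opening: 0.624
gripper_force: 20.0
```

{"api": "play_rows", "payload": {"series": [{"offset":[0,0,10],"spin":0},{"offset":[0,0,30],"spin":0},{"offset":[0,0,60],"spin":0},{"offset":[0,0,90],"spin":0},{"offset":[0,0,120],"spin":0},{"offset":[-2,15,140],"spin":-1},{"offset":[-4,40,150],"spin":-2},{"offset":[-7,70,150],"spin":-3}]}}

```text
time_s: 10.2
ee_pos: [0.4995, -0.2605, 0.1811]
tcp_rot: [[-0.368, 0.93, 0.006], [0.93, 0.368, -0.003], [-0.005, 0.004, -1.0]]
force: [1.2, -0.4, -1.2]
opening: 0.626
gripper_force: 20.0
```

{"api": "play_rows", "payload": {"series": [{"offset":[-3,35,0],"spin":-1},{"offset":[-6,70,0],"spin":-2},{"offset":[-9,105,0],"spin":-3},{"offset":[-12,140,0],"spin":-4},{"offset":[-15,170,0],"spin":-5},{"offset":[-17,200,0],"spin":-6},{"offset":[-19,218,0],"spin":-6.4},{"offset":[-19,224,0],"spin":-6.4}]}}

```text
time_s: 10.87
ee_pos: [0.4782, -0.0331, 0.178]
tcp_rot: [[-0.267, 0.964, -0.0], [0.964, 0.267, 0.001], [0.001, -0.0, -1.0]]
force: [0.8, 0.4, -1.0]
opening: 0.623
gripper_force: 20.0
```

Run:
```python
from h import *
st()
p,d=ctrl.capture("scene");cv2.imwrite("pics/s3.png",p);P=pts("scene",d);z=P[...,2]
hsv=cv2.cvtColor(p,cv2.COLOR_BGR2HSV).astype(int);H,S=hsv[...,0],hsv[...,1]
c=big(((H<9)|(H>174))&(S>140)&(z>.1)&(z<.22)&(P[...,0]>.3));print(rect(P,c),z[c].min(),z[c].max())
```

```text
t 10.8667 pos [478.2 -33.1 178. ] yawY 15.49 tilt [-0.     0.001 -1.   ] F [ 0.81  0.36 -1.02] op 0.623 gf 20.0 q6 -0.36
(array([ 0.49033698, -0.07825537]), array([0.07248261, 0.07318205]), np.float32(-74.86026)) 0.15543246646309683 0.20110763782399577
```

View pics/s3.png

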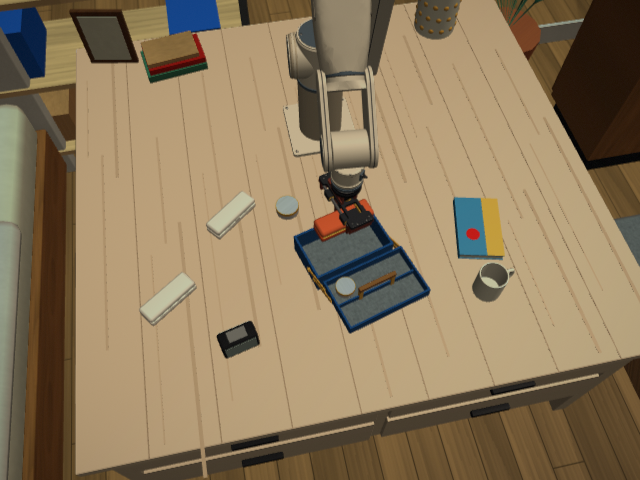

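The case is level in the gripper at (345,220), above the compartment; tray open with the tin at (345,287). Lower it.

{"api": "play_rows", "payload": {"series": [{"offset":[0,-2,-15],"spin":0},{"offset":[0,-2,-35],"spin":0},{"offset":[0,-2,-55],"spin":0},{"offset":[0,-2,-75],"spin":0},{"offset":[0,-2,-95],"spin":0},{"offset":[0,-2,-110],"spin":0},{"offset":[0,-2,-122],"spin":0},{"offset":[0,-2,-130],"spin":0}]}}

```text
time_s: 11.58
ee_pos: [0.4788, -0.0385, 0.0465]
tcp_rot: [[-0.264, 0.964, -0.001], [0.964, 0.264, -0.0], [0.0, -0.001, -1.0]]
force: [0.2, 0.4, -0.1]
opening: 0.626
gripper_force: 20.0
```

{"api": "play_rows", "payload": {"series": [{"offset":[0,0,-4],"spin":0},{"offset":[0,0,-8],"spin":0},{"offset":[0,0,-11],"spin":0},{"offset":[0,0,-13],"spin":0},{"offset":[0,0,-13],"spin":0},{"offset":[0,0,-13],"spin":0}]}}

```text
time_s: 12.08
ee_pos: [0.4791, -0.0375, 0.035]
tcp_rot: [[-0.265, 0.964, 0.001], [0.964, 0.265, -0.0], [-0.0, 0.001, -1.0]]
force: [-0.1, -0.3, 0.2]
opening: 0.625
gripper_force: 20.0
```

{"api": "play_rows", "payload": {"series": [{"offset":[0,0,-1],"spin":0},{"offset":[0,0,-1],"spin":0},{"offset":[0,0,-1],"spin":0},{"offset":[0,0,-1],"spin":0},{"offset":[0,0,-1],"spin":0},{"offset":[0,0,-1],"spin":0},{"offset":[0,0,-1],"spin":0},{"offset":[0,0,-1],"spin":0}], "claw": 80}}

```text
time_s: 12.75
ee_pos: [0.4789, -0.0375, 0.0337]
tcp_rot: [[-0.265, 0.964, 0.0], [0.964, 0.265, -0.0], [-0.0, 0.0, -1.0]]
force: [0.1, -0.3, -0.1]
opening: 0.799
gripper_force: 0.0
```

{"api": "play_rows", "payload": {"series": [{"offset":[0,0,5],"spin":0},{"offset":[0,0,20],"spin":0},{"offset":[0,0,45],"spin":0},{"offset":[0,0,75],"spin":0},{"offset":[0,0,105],"spin":0},{"offset":[0,0,135],"spin":0},{"offset":[0,0,165],"spin":0},{"offset":[0,0,190],"spin":0}]}}

```text
time_s: 13.42
ee_pos: [0.479, -0.0375, 0.2262]
tcp_rot: [[-0.265, 0.964, 0.002], [0.964, 0.265, -0.0], [-0.001, 0.002, -1.0]]
force: [0.4, -0.5, 0.5]
opening: 0.801
gripper_force: 0.0
```

Run:
```python
from h import *
st()
p,d=ctrl.capture("scene");cv2.imwrite("pics/s4.png",p);P=pts("scene",d);z=P[...,2]
hsv=cv2.cvtColor(p,cv2.COLOR_BGR2HSV).astype(int);H,S=hsv[...,0],hsv[...,1]
c=big(((H<9)|(H>174))&(S>140)&(z<.08)&(P[...,0]>.3));print(rect(P,c),z[c].min(),z[c].max())
h=big((z>.128)&(z<.15)&(P[...,0]>.58)&(P[...,0]<.75)&(abs(P[...,1])<.15));print("handle",rect(P,h),np.median(z[h]),h.sum())
```

```text
t 13.4167 pos [479.  -37.5 226.2] yawY 15.37 tilt [ 0.002 -0.    -1.   ] F [ 0.4  -0.47  0.46] op 0.801 gf 0.0 q6 -0.37
(array([ 0.46980393, -0.0370397 ]), array([0.08058412, 0.17443562]), np.float32(-73.76227)) 0.0014838294446850586 0.05852151766825742
handle (array([0.65926868, 0.01325262]), array([0.0148611 , 0.10849755]), np.float32(-74.595505)) 0.14195518992950995 237
```

View pics/s4.png

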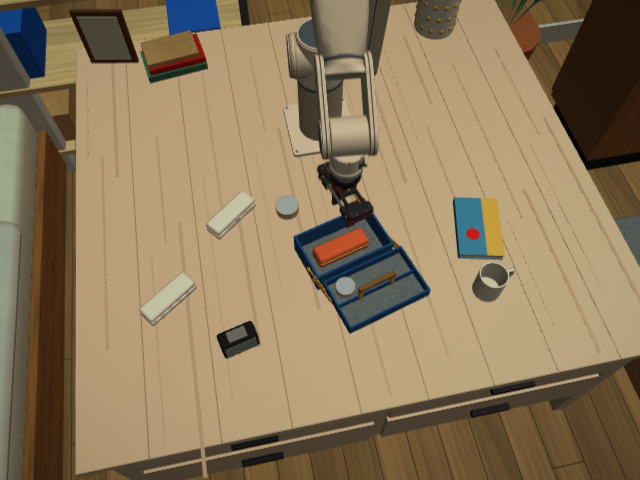

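The case lies flat in the compartment at (340,246), clear of the walls, and the tray is still open with its tin. Now the handle at (378,283) for the swing back.

{"api": "play_rows", "payload": {"series": [{"offset":[30,8,0],"spin":0},{"offset":[65,18,0],"spin":0},{"offset":[100,28,0],"spin":0},{"offset":[135,38,0],"spin":0},{"offset":[165,47,0],"spin":0},{"offset":[180,51,0],"spin":0},{"offset":[180,51,-10],"spin":0},{"offset":[180,51,-25],"spin":0}], "claw": 80}}

```text
time_s: 14.13
ee_pos: [0.6596, 0.0137, 0.1988]
tcp_rot: [[-0.266, 0.964, 0.002], [0.964, 0.266, -0.0], [-0.001, 0.002, -1.0]]
force: [-0.5, -0.8, 0.3]
opening: 0.804
gripper_force: 0.0
```

{"api": "play_rows", "payload": {"series": [{"offset":[0,0,-15],"spin":0},{"offset":[0,0,-30],"spin":0},{"offset":[0,0,-43],"spin":0},{"offset":[0,0,-53],"spin":0},{"offset":[0,0,-60],"spin":0},{"offset":[0,0,-63],"spin":0},{"offset":[0,0,-63],"spin":0},{"offset":[0,0,-63],"spin":0}]}}

```text
time_s: 14.8
ee_pos: [0.6592, 0.0135, 0.1361]
tcp_rot: [[-0.265, 0.964, 0.001], [0.964, 0.265, -0.0], [-0.0, 0.001, -1.0]]
force: [-1.3, 0.5, -0.0]
opening: 0.8
gripper_force: 0.0
```

{"api": "play_rows", "payload": {"series": [{"offset":[0,0,0],"spin":0},{"offset":[0,0,0],"spin":0},{"offset":[0,0,0],"spin":0},{"offset":[0,0,0],"spin":0},{"offset":[0,0,0],"spin":0},{"offset":[0,0,0],"spin":0},{"offset":[0,0,0],"spin":0},{"offset":[0,0,0],"spin":0}], "claw": 0, "newtons": 25}}

```text
time_s: 15.47
ee_pos: [0.6589, 0.0135, 0.1357]
tcp_rot: [[-0.265, 0.964, -0.0], [0.964, 0.265, -0.0], [0.0, -0.0, -1.0]]
force: [0.1, -0.9, 0.0]
opening: 0.236
gripper_force: 0.0
```

{"api": "play_rows", "payload": {"series": [{"offset":[0,0,0],"spin":0},{"offset":[0,0,0],"spin":0},{"offset":[0,0,0],"spin":0},{"offset":[0,0,0],"spin":0},{"offset":[0,0,0],"spin":0},{"offset":[0,0,0],"spin":0}]}}

```text
time_s: 15.97
ee_pos: [0.659, 0.0135, 0.1357]
tcp_rot: [[-0.265, 0.964, 0.0], [0.964, 0.265, 0.0], [-0.0, 0.0, -1.0]]
force: [1.8, 0.7, -1.2]
opening: 0.131
gripper_force: 25.0
```

{"api": "play_rows", "payload": {"series": [{"offset":[-1,0,3],"spin":0},{"offset":[-3,-1,7],"spin":0},{"offset":[-6,-1,12],"spin":0},{"offset":[-9,-2,16],"spin":0},{"offset":[-13,-3,21],"spin":0},{"offset":[-17,-4,26],"spin":0},{"offset":[-22,-6,31],"spin":0},{"offset":[-27,-7,36],"spin":0}]}}

```text
time_s: 16.63
ee_pos: [0.6311, 0.0061, 0.1722]
tcp_rot: [[-0.265, 0.964, -0.0], [0.964, 0.265, -0.0], [-0.0, -0.001, -1.0]]
force: [0.1, -5.5, -4.9]
opening: 0.137
gripper_force: 25.0
```

{"api": "play_rows", "payload": {"series": [{"offset":[-6,-2,5],"spin":0},{"offset":[-12,-4,9],"spin":0},{"offset":[-19,-6,13],"spin":0},{"offset":[-27,-8,16],"spin":0},{"offset":[-35,-10,19],"spin":0},{"offset":[-43,-12,20],"spin":0},{"offset":[-51,-15,22],"spin":0},{"offset":[-60,-17,22],"spin":0}]}}

```text
time_s: 17.3
ee_pos: [0.571, -0.0107, 0.1936]
tcp_rot: [[-0.265, 0.964, -0.0], [0.964, 0.265, 0.0], [0.0, -0.0, -1.0]]
force: [2.8, -4.7, -9.1]
opening: 0.134
gripper_force: 25.0
```

{"api": "play_rows", "payload": {"series": [{"offset":[-8,-3,-1],"spin":0},{"offset":[-17,-5,-2],"spin":0},{"offset":[-25,-7,-4],"spin":0},{"offset":[-33,-10,-6],"spin":0},{"offset":[-40,-12,-9],"spin":0},{"offset":[-47,-14,-13],"spin":0},{"offset":[-54,-15,-17],"spin":0},{"offset":[-60,-17,-22],"spin":0}]}}

```text
time_s: 17.97
ee_pos: [0.5113, -0.0275, 0.1715]
tcp_rot: [[-0.265, 0.964, 0.0], [0.964, 0.265, 0.0], [0.0, 0.0, -1.0]]
force: [-0.4, 3.4, -3.8]
opening: 0.135
gripper_force: 25.0
```

{"api": "play_rows", "payload": {"series": [{"offset":[-5,-2,-5],"spin":0},{"offset":[-10,-3,-10],"spin":0},{"offset":[-14,-4,-15],"spin":0},{"offset":[-18,-5,-20],"spin":0},{"offset":[-21,-6,-24],"spin":0},{"offset":[-24,-7,-29],"spin":0},{"offset":[-26,-8,-33],"spin":0},{"offset":[-28,-8,-36],"spin":0}]}}

```text
time_s: 18.63
ee_pos: [0.4843, -0.0351, 0.1353]
tcp_rot: [[-0.265, 0.964, 0.001], [0.964, 0.265, 0.001], [0.001, 0.001, -1.0]]
force: [1.3, 8.8, 20.8]
opening: 0.132
gripper_force: 25.0
```

```bash
python3 -c "
from h import *
st()"
```

```text
t 18.6333 pos [484.3 -35.1 135.3] yawY 15.34 tilt [ 0.001  0.001 -1.   ] F [ 1.33  8.85 20.77] op 0.132 gf 25.0 q6 -0.37
```

{"api": "play_rows", "payload": {"series": [{"offset":[0,0,0],"spin":0},{"offset":[0,0,0],"spin":0},{"offset":[0,0,0],"spin":0},{"offset":[0,0,0],"spin":0},{"offset":[0,0,0],"spin":0},{"offset":[0,0,4],"spin":0},{"offset":[0,0,15],"spin":0},{"offset":[0,0,35],"spin":0}], "claw": 100}}

```text
time_s: 19.3
ee_pos: [0.4827, -0.0354, 0.1699]
tcp_rot: [[-0.265, 0.964, -0.004], [0.964, 0.265, 0.0], [0.001, -0.003, -1.0]]
force: [0.6, -1.2, 0.4]
opening: 0.703
gripper_force: 0.0
```

{"api": "play_rows", "payload": {"series": [{"offset":[0,0,30],"spin":0},{"offset":[0,0,60],"spin":0},{"offset":[0,0,90],"spin":0},{"offset":[-20,-30,100],"spin":0},{"offset":[-30,-60,100],"spin":0},{"offset":[-40,-95,100],"spin":0},{"offset":[-50,-130,100],"spin":0},{"offset":[-50,-140,100],"spin":0}]}}

```text
time_s: 19.97
ee_pos: [0.4325, -0.1787, 0.2714]
tcp_rot: [[-0.263, 0.965, 0.0], [0.965, 0.263, -0.002], [-0.002, 0.0, -1.0]]
force: [1.0, 1.4, 0.1]
opening: 1.001
gripper_force: 0.0
```

Run:
```python
from h import *
st()
p,d=ctrl.capture("scene");cv2.imwrite("pics/s5.png",p);P=pts("scene",d);z=P[...,2]
h=big((z>.128)&(z<.15)&(P[...,0]>.42)&(P[...,0]<.6)&(abs(P[...,1])<.15));print("handle",rect(P,h),np.median(z[h]),h.sum())
```

```text
t 19.9667 pos [ 432.5 -178.7  271.4] yawY 15.25 tilt [ 0.    -0.002 -1.   ] F [0.98 1.43 0.06] op 1.001 gf 0.0 q6 -0.68
handle (array([ 0.4850792 , -0.03507787]), array([0.01704218, 0.11046694]), np.float32(-73.08667)) 0.14110991044263033 216
```

View pics/s5.png

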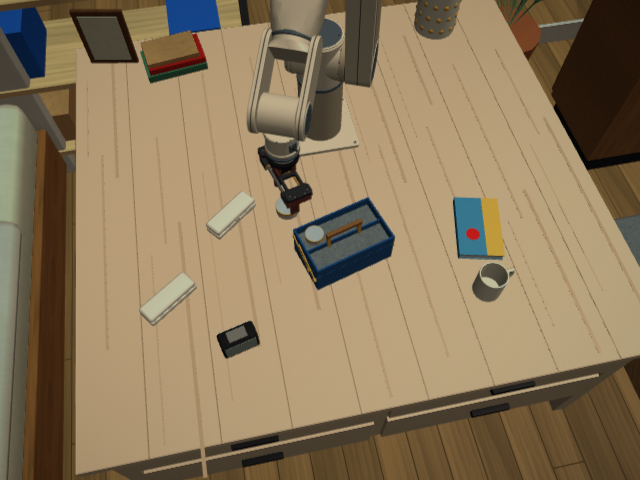

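The tray is back down with its handle at (345,235), exactly as at the start. The tin is in it at (314,234), and the book, mug and clock are where they were.

```bash
python3 -c "
from workcell import ctrl
print(ctrl.hand_in())"
```

```text
the job is handed in; nothing more can be done
None
```

I handed the job in at about 20 s of robot time: the case is in the compartment, the tray is fully down with the tin in it, and the book, mug and clock look unmoved in the last picture; the hand-in gave no verdict.

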